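Zero the ring gauge on its master ring

ROBOT

A 6-joint arm with a two-finger parallel gripper is mounted at the origin on the work surface. World frame = base frame: x ahead of the robot, y to its left, z up, the work surface at z = 0. Lengths are in m, angles in rad, forces in N, time in s.
With the tool pointing down it reaches from about 0.375 to 0.975 m from the base axis. Payload 3.8 kg.
Tool frame: the origin (TCP) lies midway between the tips of the shut fingers; the grasp point (between the pads) lies ctrl.grip_point_offset behind it (ctrl.grip_point_offset is the distance from the TCP to the grasp point, in m); z points along the fingers, y is the line along which they close (so a half turn about z gives the same grasp; the last joint's range is limited). The gripper opens to 85 mm and grips with 20 to 120 N. Pads are 22 mm wide; open, the fingers measure 114 mm over their backs; the gripper's body (76 mm by 85 mm) begins 54 mm behind the grasp point. The pads swing forward as they close: fully open they stand 13 mm farther back than shut.
Start: joints at [-1.26, 0.264, 1.604, -0, 1.274, -0.037], TCP at [0.23, -0.635, 0.231] pointing down, gripper open.
Joint ranges: [-2.63, 2.63], [-0.94, 2.18], [0.31, 2.57], [-1.31, 4.45], [0, 2.66], [-2.55, 2.55]. Speed limits (rad/s): [2.57, 2.57, 3.14, 3.14, 3.14, 3.14].

INTERFACE

Orientations are given as a unit quaternion [x, y, z, w].
In Python, from bench import ctrl, optics, job_done gives the robot as it stands.
- The arm moves only by the tool servo_tool, never from a script. Its argument "rows" is a list of rows, each a list of 2 entries, a list of its own where there are three numbers: the shift along the tool's x, y, z in cm, then the turn, a rotation vector about the tool's x, y, z in rad. A call has 1 to 20 rows; each row shifts and turns the commanded pose from where the row before left it, along the tool's axes as they then stand; what a row does not reach is not made up. A row lasts 1/10 s, in which the tool goes at most 50 mm and 8.59 degrees, less where a joint would pass 70% of its speed; a pose out of reach is approached as far as the arm can. A call with a gripper value outside its range is refused whole. "grip" is the finger opening in cm, from 0 to 8.54, set as the call begins (left out, the last holds). The fingers move at their own pace and stop on an object; "squeeze" is the grip in N (left out, the last holds). Time passes only in rows, so rows that do not move let the fingers close. It gives the time, the measured TCP pose, the force, the opening and the grip force at its end, in the units of the state.
- ctrl.sense(): the state, without advancing time (a new reading comes with each control period).
- optics.snapshot(name): name is "side" or "top" or "wrist"; returns a dict with "frame" (400x640x3 uint8, red, green, blue), "z_map" (400x640 float32, m along the optical axis (not along the pixel's ray), 0 where there is no reading), "fx", "fy", "cx", "cy" (pixels), "extrinsics" (4x4, takes a point from world to camera coordinates). Camera axes: x right, y up, looking along -z (the intrinsics and any distortion apply to the point x, -y, -z); pixel columns grow to the right and rows downward; lengths in m; the calibration is good to about 2 mm. A picture is of the moment at which its call begins.
- job_done(): hands the job in; it is judged then, once.
Trained networks look in a picture, given as the dict that the camera call returned (one of the last four; its "shot" number tells which), for a name from the list of things; names that differ only in an ending like _2 or _b are one class to them, and where a whole thing is asked for, a point or a joint stands for the part that bears it (a point fixed in the world has none). Each returns a list of dicts, best first, with "confidence" (0 to 1); they miss things now and then, are a little off and sometimes report something else, mostly with a low value. They report only what shows in the picture. A call takes as long as a camera call. They do not tell look-alikes from the thing itself.
- optics.look_for(picture, name): "box" ([left, top, right, bottom] in pixels, round what is visible of it).
- optics.masks_of(picture, name): "pixels" (400x640 bool, what is visible of it) and "box" ([left, top, right, bottom] in pixels, round what is visible of it).
- optics.tip_of(picture, name): "position" ([column, row] in pixels: a listed point, or the origin of a listed thing).
The state is a dict: "time": time; "qpos": joint angles; "joint_velocities": joint speeds; "effort": joint torques, N m; "tool_pos": TCP position; "orientation": TCP orientation; "contact_force": force on the tool from outside, world axes, zero at the start; "wrist_torque": the same for the moment, N m; "grip_width": opening from 0.0 (shut) to 1.0 (fully open); "grasp_force": force on a finger pad.
Only numpy, scipy, OpenCV 4.12 (cv2) and the standard library are available. Lean on these libraries where they do the work, as an engineer would, in place of code of your own. Each camera call takes 0.05 s, during which the arm holds its last target. There are 200 camera calls.

TASK

Zero the ring gauge on its master ring; it is all done by pressing with the closed fingertips, nothing is gripped. Switch the readout console on by pressing the raised green half of its rocker right over, then press the gauge's red lever all the way down and let it spring back so that the contact settles on the ring, and then press the yellow zero key fully in and let it go. Leave the master ring lying as it is in the gauge, do not press the blue or the white key, and leave everything else on the bench where it stands.

Things in the scene. Friction and masses are not known exactly. Their poses are not given: they have to be found in the camera images.
- gauge: Ring gauge, fixed to the bench: round grey-green cast body 190 mm across, 60 mm high, with a round steel stage (top 66 mm above the bench), two fixed anvils, a moving contact and behind it a probe (to 200 mm behind the centre, top 95 mm up). Its lever sticks out in front. Origin: centre of the underside, at bench height; -x points along the lever to the front, z up.
- lever_pad (a point): Centre of the top of the red thumb pad of the gauge's lever. Pad: 32 mm along the lever, 34 mm wide, 70 mm from the pivot, 161 mm in front of the gauge's centre. At rest it is 65 mm above the bench and slopes 7 degrees up to its free end. Nothing stands over it or within 35 mm beside it. Axes at rest as the gauge's.
- lever (a joint): Swing of the lever in rad: 0 at rest, 0.25 right down on its stop. Pressed, the pad's centre goes down 17 mm, to 47 mm above the bench. About 1.2 N at the pad starts it, 3.5 N holds it right down; it springs back by itself. The swing draws the brass-tipped contact 5 mm back from the ring; on release the contact comes back to it.
- master: Gold-coloured (hard-coated) master ring, loose, lying flange down in the middle of the gauge stage between the two anvils and the contact: 57 mm over the flange, 52 mm over the body, 36 mm bore, 18 mm high, 0.11 kg. It must stay as it lies. Origin: centre of its underside.
- stage_centre (a point): Centre of the top of the gauge stage, 66 mm above the bench, where the centre of the master ring's underside lies.
- console: Readout console, fixed: light-grey housing 195 mm deep, 240 mm wide. Deck at the front, rising backwards at 8 degrees from 37 to 53 mm above the bench; display head behind it, about 80 mm behind the key centres, 145 mm high (thin aerial to 165). On the deck in one row from its left (+y) to right (-y): blue, yellow, white key, rocker. Origin: centre of the underside; -x points to the front, z up.
- rocker_on (a point): Point to press on the power rocker: top of its green half, 14 mm from the pivot towards the console's right (-y) end, 75 mm from the white key's centre. Rocker 36 mm long across the console, 23 mm deep. Off: the green half slopes up 21 degrees to its outer end, 6 mm over the pivot. On: it lies level with the deck, 3 mm above its surround, and the black half is raised. The point moves with it.
- rocker (a joint): Rocker angle in rad: 0 off, 0.36 on (green half pressed right over). It takes about 2.5 N at the press point, which goes down 5 mm, and it stays where it is left.
- key_zero_top (a point): Centre of the top of the square yellow zero key, the middle one of three: 24 x 24 mm, standing 8 mm out of the deck, 44 mm from the centres of the blue and white keys beside it. Its z axis is the deck's normal (leaning 8 degrees forward), its y axis runs along the row of keys. The point moves with the key.
- key_zero (a joint): Travel of the yellow zero key in m: 0 out, 0.004 fully in (still 4 mm proud of the deck). Sprung: 1.2 N starts it, 3.6 N holds it fully in; comes out by itself.
- key_left (a joint): Travel in m of the blue key, left of the yellow one, same size and spring (0 out, 0.004 in). Not to be pressed.
- key_right (a joint): Travel in m of the white key, right of the yellow one, same size and spring (0 out, 0.004 in). Not to be pressed.
- ring_a: Plain bright-steel flanged bearing ring standing loose on the bench, flange down: 44 mm over the flange, 38 mm over the body, 25 mm bore, 16 mm high. Bystander, not to be disturbed. Origin: centre of its underside.
- ring_b: Plain bright-steel flanged bearing ring standing loose on the bench, flange down: 44 mm over the flange, 38 mm over the body, 25 mm bore, 16 mm high. Bystander, not to be disturbed. Origin: centre of its underside.
- ring_c: Plain bright-steel flanged bearing ring standing loose on the bench, flange down: 44 mm over the flange, 38 mm over the body, 25 mm bore, 16 mm high. Bystander, not to be disturbed. Origin: centre of its underside.
- oiler: Clear plastic oil bottle with a red cap, standing upright: 42 mm diameter, 115 mm high. Bystander beside the gauge. Origin: centre of its underside.
- screwdriver: Orange-handled screwdriver lying on the bench to the right, 190 mm long, 26 mm thick at the handle. Bystander. Origin: at bench height below the middle of its length.
- marker: Blue marker pen with a black cap lying in front of the console, 110 mm long, 17 mm thick. Bystander. Origin: at bench height below the middle of its length.
Things that resemble listed ones, but are neither listed nor needed, are in the scene too. Several things have the shape of the master; the one meant has the colours described above.

How it is judged:
On the way, in this order (a step that is already met when the one before it is completed fails the run):
1. the rocker is pressed right over to on (value of joint rocker above 0.27 rad), for 0.1 s.
2. the gauge's lever is pressed all the way down (value of joint lever above 0.21 rad and value of joint rocker above 0.27 rad), for 0.1 s.
3. the lever is let back up and the contact is home (value of joint lever below 0.03 rad), for 0.1 s.
4. the yellow key is pressed fully in with the lever up and the readout on (value of joint key_zero above 0.003 m and value of joint lever below 0.03 rad and value of joint rocker above 0.27 rad), for 0.1 s.
At the end, for the whole second after the job is handed in: The rocker stays on (over 0.27 of 0.36 rad), the lever is back up (under 0.03 rad), all keys are out (under 1 mm), the master ring lies flat within 5 mm of the stage centre, at rest, and no other loose thing is more than 20 mm from where it started (value of joint rocker above 0.27 rad and value of joint lever below 0.03 rad and value of joint each of key_zero, key_left, key_right below 0.001 m and distance between master and stage_centre below 0.005 m and angle between master's own z axis and vertical below 0.08 rad and linear speed of master below 0.01 m/s and distance of each of ring_a, ring_b, ring_c, oiler, screwdriver, marker from where it was at the start of the episode below 0.02 m); the robot touches nothing.
It fails at once if the blue or the white key is pressed (over 2 mm) (value of joint any of key_left, key_right above 0.002 m).
It fails at once if the zero key is pressed (over 2 mm) while the readout is off (value of joint key_zero above 0.002 m and value of joint rocker below 0.2 rad).
It fails at once if the master ring is lifted, carried or shifted (over 5 mm) or tipped (distance of master from where it was at the start of the episode above 0.005 m or angle between master's own z axis and vertical above 0.15 rad).
It fails at once if another loose thing is lifted, knocked over or moved more than 20 mm (distance of any of ring_a, ring_b, ring_c, oiler, screwdriver, marker from where it was at the start of the episode above 0.02 m or angle between oiler's own z axis and vertical above 0.5 rad).
It also fails if it takes over 58 s, if anything falls off the work surface, if the arm or the gripper's body presses on something with over 40 N, if the wrist force passes 120 N, or if a joint passes its speed limit or range.

## Working session

There is one attempt and no reset: what is moved stays moved. The work goes in short steps, Python scripts to look and compute and a tool call to move; the robot and the scene stay as the last step left them, time stands still between calls to the robot, and variables do not carry over. Pictures are saved under pics/ and viewed, at most 10 in all, crops included, and the job is handed in when it is done.

Besides the shell and the picture viewer there is one more tool, called after "Call:" as name(argument=value, ...) on one line, values as JSON. servo_tool: Moves the arm, as the interface text tells. Its arguments: {"type":"object","properties":{"rows":{"type":"array"},"grip":{"type":"number"},"squeeze":{"type":"number"}},"required":["rows"]}

```bash
mkdir -p pics; cat > h.py <<'E'
import numpy as np, cv2
from bench import ctrl, optics, job_done
def world(p,uv,r=2):
    u,v=int(round(uv[0])),int(round(uv[1]))
    z=p["z_map"][max(v-r,0):v+r+1,max(u-r,0):u+r+1]; z=np.median(z[z>0])
    c=np.array([(uv[0]-p["cx"])/p["fx"]*z,-(uv[1]-p["cy"])/p["fy"]*z,-z,1])
    return (np.linalg.inv(p["extrinsics"])@c)[:3]
def pix(p,w):
    c=p["extrinsics"]@np.r_[w,1]; return p["cx"]+p["fx"]*c[0]/-c[2], p["cy"]-p["fy"]*c[1]/-c[2]
def save(p,n,box=None,k=1):
    f=p["frame"]
    if box: f=f[box[1]:box[3],box[0]:box[2]]
    cv2.imwrite("pics/"+n,cv2.resize(f[...,::-1],None,fx=k,fy=k,interpolation=cv2.INTER_CUBIC))
E
python3 - <<'E'
from h import *
for c in ("top","side"):
    p=optics.snapshot(c); save(p,c+"1.png",None,1.25)
    for n in ("rocker_on","lever_pad","key_zero_top","stage_centre","master","console","gauge","oiler","marker"):
        for d in optics.tip_of(p,n)[:3]:
            print(c,n,round(d["confidence"],2),np.round(d["position"]),np.round(world(p,d["position"]),3))
print(ctrl.sense())
E
```

```text
top rocker_on 0.73 [252. 201.] [0.564 0.115 0.051]
top rocker_on 0.3 [376. 184.] [ 0.602 -0.185  0.082]
top lever_pad 0.86 [378. 240.] [ 0.47  -0.189  0.064]
top key_zero_top 0.44 [198. 201.] [0.564 0.248 0.052]
top stage_centre 0.58 [381. 178.] [ 0.622 -0.199  0.067]
top master 0.79 [311. 159.] [ 0.685 -0.027  0.001]
top master 0.66 [442. 224.] [ 0.516 -0.359  0.003]
top master 0.58 [443. 170.] [ 0.658 -0.367  0.001]
top console 0.77 [220. 188.] [0.596 0.196 0.049]
top console 0.7 [322. 197.] [ 0.567 -0.055  0.106]
top gauge 0.96 [377. 187.] [ 0.599 -0.188  0.07 ]
top oiler 0.53 [322. 199.] [ 0.565 -0.056  0.085]
top marker 0.85 [194. 245.] [0.458 0.263 0.015]
side rocker_on 0.7 [287. 256.] [0.571 0.117 0.055]
side rocker_on 0.22 [393. 182.] [ 0.463 -0.287  0.004]
side lever_pad 0.59 [383. 188.] [ 0.46  -0.182  0.065]
side key_zero_top 0.55 [259. 298.] [0.569 0.234 0.05 ]
side stage_centre 0.89 [334. 165.] [ 0.617 -0.207  0.066]
side master 0.83 [332. 168.] [ 0.608 -0.178  0.079]
side master 0.72 [389. 161.] [ 0.51  -0.376  0.001]
side master 0.59 [283. 215.] [ 0.678 -0.027  0.001]

[... 217 characters left out ...]
qpos': array([-1.25989604e+00,  2.63874649e-01,  1.60398427e+00, -3.30746445e-05,
        1.27369080e+00, -3.68794565e-02]), 'joint_velocities': array([ 0.0010127 , -0.00126665,  0.00070802, -0.00082546, -0.00029066,
        0.0018938 ]), 'effort': array([ 8.25596862e-05, -5.15080297e+01, -3.67737865e+01, -7.65215987e-05,
        7.73334305e-04, -3.79389832e-06]), 'tool_pos': array([ 0.23005049, -0.63459449,  0.23130533]), 'orientation': array([ 9.84918377e-01,  1.73019624e-01, -1.27326871e-05,  2.34256426e-05]), 'contact_force': array([-1.07574725,  0.24933928, -0.25887249]), 'wrist_torque': array([-0.02025735, -0.08019921,  0.02055689]), 'grasp_force': 0.0, 'grip_width': 1.003696085786368}
```

View pics/top1.png

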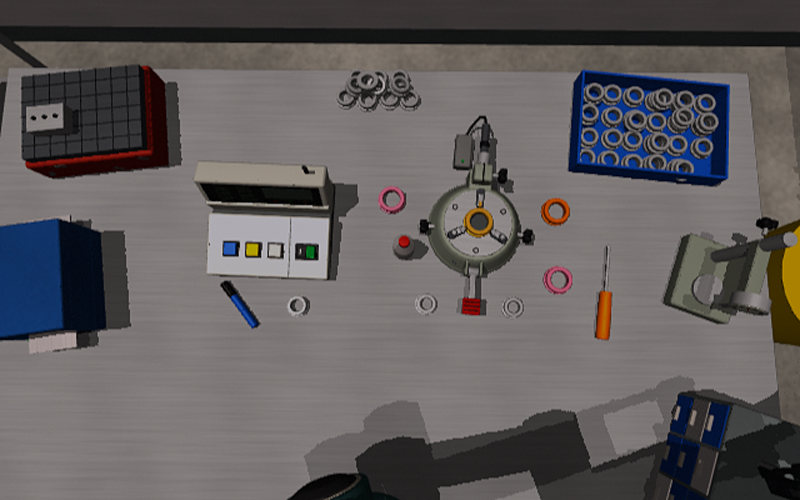

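View pics/side1.png

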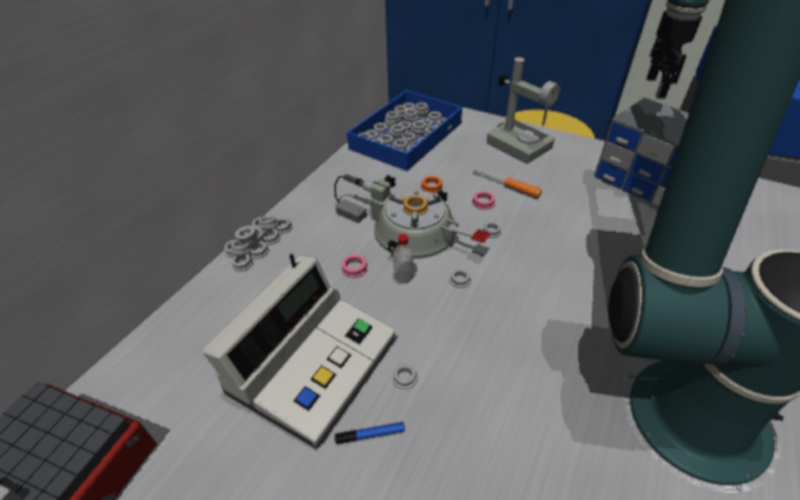

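The top view (scaled 1.25) shows the console at left with blue (231,249), yellow (253,249) and white (275,250) keys and the green rocker half at (312,251). The gauge has its red lever pad at (471,306) and the gold ring at (479,221).

Look-alikes:
- The orange ring at (555,210) and the pink rings at (392,199) and (558,279) are not the gold master.
- The oiler's red cap at (403,241) is not the lever pad.
- The instrument at (700,280) is not the gauge.

The listed targets match the described colours.

```bash
cat >> h.py <<'E'
from scipy.spatial.transform import Rotation as R
RNG=dict(blue=((105,130,60),(125,255,255)),yellow=((18,120,80),(32,255,255)),green=((50,120,40),(80,255,255)),red=((0,160,80),(6,255,255)))
def blobs(p,col,amin=15):
    hsv=cv2.cvtColor(p["frame"],cv2.COLOR_RGB2HSV)
    n,l,s,c=cv2.connectedComponentsWithStats(cv2.inRange(hsv,*RNG[col]))
    return [(s[i,4],np.round(c[i],1),np.round(world(p,c[i]),4)) for i in range(1,n) if s[i,4]>=amin]
def go(pos,Rt=None):
    s=ctrl.sense(); Rc=R.from_quat(s["orientation"])
    print("at",np.round(s["tool_pos"],4),"shift cm",np.round(Rc.inv().apply(np.array(pos)-s["tool_pos"])*100,2))
    if Rt is not None: print("rotvec",np.round((Rc.inv()*Rt).as_rotvec(),3))
def tool(yaw,tilt=0,cy=0):  # tool x at yaw, z down, then leaned forward by tilt about the console's y
    c,s=np.cos(yaw),np.sin(yaw)
    M=R.from_matrix(np.array([[c,s,0],[s,-c,0],[0,0,-1]]))
    return R.from_rotvec(-tilt*np.array([-np.sin(cy),np.cos(cy),0]))*M
E
python3 - <<'E'
from h import *
print("gpo",ctrl.grip_point_offset)
p=optics.snapshot("top"); save(p,"crop.png",(150,120,450,290),2.6)
for c in RNG: print(c,[b for b in blobs(p,c) if 150<b[1][0]<450 and 120<b[1][1]<280])
go([0.5,0.1,0.25],tool(1.57))
E
```

```text
gpo 0.0187
blue [(np.int32(97), array([183.4, 198.4]), array([0.5699, 0.2822, 0.0531])), (np.int32(171), array([194.3, 248. ]), array([0.4512, 0.2606, 0.0163]))]
yellow [(np.int32(237), array([381.9, 177.4]), array([ 0.6225, -0.2   ,  0.0675])), (np.int32(100), array([201.4, 199.3]), array([0.568 , 0.2383, 0.0528]))]
green [(np.int32(69), array([247.8, 201.2]), array([0.5638, 0.1245, 0.0556]))]
red [(np.int32(61), array([322.8, 192.7]), array([ 0.5756, -0.0572,  0.1161])), (np.int32(158), array([376.5, 244.8]), array([ 0.46  , -0.1852,  0.067 ]))]
at [ 0.2301 -0.6346  0.2313] shift cm [ 50.41 -59.86  -1.87]
rotvec [-0.    -0.    -1.222]
```

View pics/crop.png

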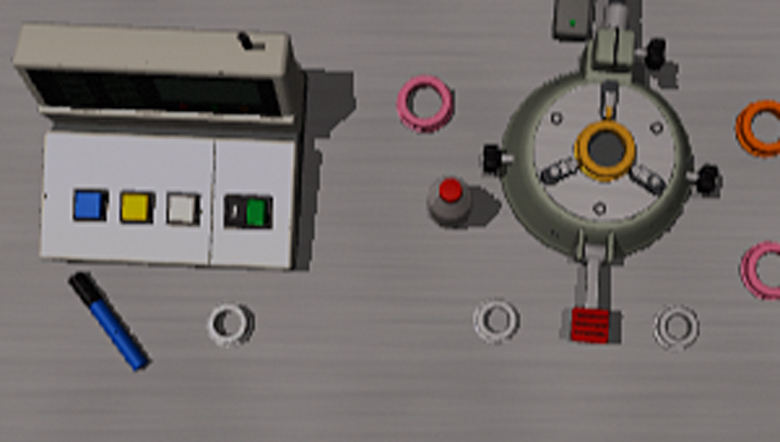

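The close crop confirms it: the green half is at the rocker's outer (right) end, with yellow in the middle of the three keys and the red pad on the lever. Moving over.

Call:
servo_tool(grip=0, rows=[[[2.5, -3, -0.1], [0, 0, 0]], [[2.5, -3, -0.1], [0, 0, 0]], [[2.5, -3, -0.1], [0, 0, 0]], [[2.5, -3, -0.1], [0, 0, 0]], [[2.5, -3, -0.1], [0, 0, 0]], [[2.5, -3, -0.1], [0, 0, 0]], [[2.5, -3, -0.1], [0, 0, 0]], [[2.5, -3, -0.1], [0, 0, 0]], [[2.5, -3, -0.1], [0, 0, 0]], [[2.5, -3, -0.1], [0, 0, 0]], [[2.5, -3, -0.1], [0, 0, 0]], [[2.5, -3, -0.1], [0, 0, 0]], [[2.5, -3, -0.1], [0, 0, 0]], [[2.5, -3, -0.1], [0, 0, 0]], [[2.5, -3, -0.1], [0, 0, 0]], [[2.5, -3, -0.1], [0, 0, 0]], [[2.5, -3, -0.1], [0, 0, 0]], [[2.5, -3, -0.1], [0, 0, 0]], [[2.5, -3, -0.1], [0, 0, 0]], [[2.5, -3, -0.1], [0, 0, 0]]])

```text
time: 3.05
tool_pos: [0.496, 0.1016, 0.2517]
orientation: [0.985, 0.173, 0.0, 0.0]
contact_force: [1.3, -0.8, 0.5]
grip_width: -0.003
grasp_force: 0.0
```

Call:
servo_tool(rows=[[[0, 0, 0], [0, 0, -0.148]], [[0, 0, 0], [0, 0, -0.148]], [[0, 0, 0], [0, 0, -0.148]], [[0, 0, 0], [0, 0, -0.148]], [[0, 0, 0], [0, 0, -0.148]], [[0, 0, 0], [0, 0, -0.148]], [[0, 0, 0], [0, 0, -0.148]], [[0, 0, 0], [0, 0, -0.148]], [[0, 0, 0], [0, 0, 0]], [[0, 0, 0], [0, 0, 0]]])

```text
time: 4.05
tool_pos: [0.4956, 0.0999, 0.2514]
orientation: [0.722, 0.692, 0.0, 0.0]
contact_force: [-0.7, 0.3, -0.4]
grip_width: -0.003
grasp_force: 0.0
```

```bash
python3 - <<'E'
from h import *
p=optics.snapshot("wrist"); save(p,"w1.png",None,1.25)
for c in RNG: print(c,blobs(p,c,60))
for n in ("rocker_on","key_zero_top"):
    for d in optics.tip_of(p,n)[:2]: print(n,round(d["confidence"],2),np.round(d["position"]),np.round(world(p,d["position"]),4))
go([0.564,0.122,0.15],tool(1.532,np.radians(8),-0.039))
s=ctrl.sense();print(s["time"],s["contact_force"],s["grip_width"])
E
```

```text
blue [(np.int32(466), array([376.7,   9.6]), array([0.5683, 0.2791, 0.0506])), (np.int32(873), array([271.5,  43.5]), array([0.4511, 0.2604, 0.014 ]))]
yellow [(np.int32(556), array([374.6,  53.1]), array([0.567 , 0.2385, 0.0511]))]
green [(np.int32(309), array([369. , 157.6]), array([0.5626, 0.1252, 0.0529]))]
red []
rocker_on 0.73 [374. 160.] [0.568  0.1221 0.0546]
key_zero_top 0.72 [374.  56.] [0.5663 0.236  0.0509]
at [0.4956 0.0999 0.2513] shift cm [ 2.49  6.74 10.13]
rotvec [-0.14   0.    -0.002]
4.2 [ 0.37355893 -0.27309911 -0.13490753] -0.00041550640603688034
```

View pics/w1.png

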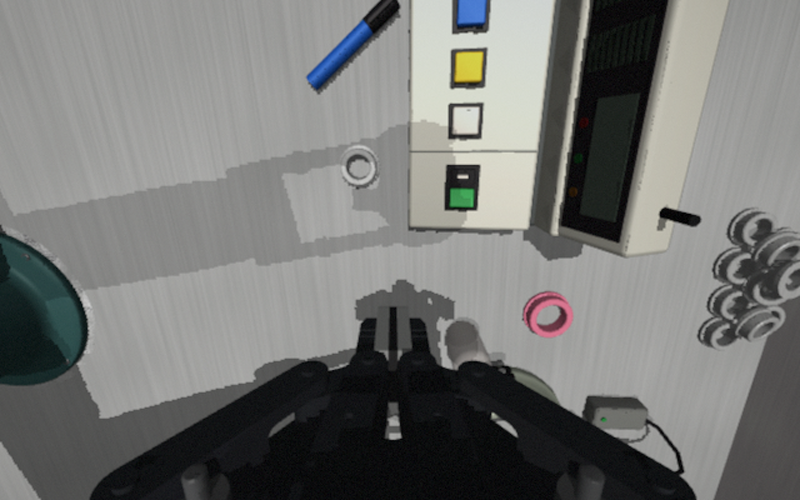

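The wrist view (scaled 1.25) shows the yellow key at (468,67), the green half at (461,196) and the fingertips at (393,315). The positions agree with the top view. Next I tilt to the deck normal and go 30 mm above the rocker.

Call:
servo_tool(rows=[[[0, 0, 0], [-0.14, 0, 0]], [[2.2, 3.85, 0], [0, 0, 0]], [[0, 0, 3.5], [0, 0, 0]], [[0, 0, 3.5], [0, 0, 0]], [[0, 0, 3.5], [0, 0, 0]], [[0, 0, 3.5], [0, 0, 0]], [[0, 0, 3.5], [0, 0, 0]], [[0, 0, 0], [0, 0, 0]], [[0, 0, 0], [0, 0, 0]], [[0, 0, 0], [0, 0, 0]]])

```text
time: 5.2
tool_pos: [0.5606, 0.1198, 0.0856]
orientation: [0.719, 0.691, 0.05, 0.051]
contact_force: [0.4, -0.1, 0.4]
grip_width: 0.004
grasp_force: 0.0
```

```bash
python3 - <<'E'
from h import *
p=optics.snapshot("wrist"); save(p,"w2.png",None,1.25)
for c in RNG: print(c,blobs(p,c,60))
go([0.5635,0.1195,0.053],tool(1.532,np.radians(8),-0.039))
s=ctrl.sense();print(s["time"],s["contact_force"])
E
```

```text
blue [(np.int32(2939), array([100.2,  30.3]), array([0.4438, 0.2524, 0.0135]))]
yellow [(np.int32(2084), array([309.5,  38.7]), array([0.5671, 0.2389, 0.0502]))]
green [(np.int32(943), array([311., 229.]), array([0.5627, 0.1255, 0.0528]))]
red []
at [0.5609 0.1198 0.086 ] shift cm [-0.03 -0.21  3.31]
rotvec [ 0.005 -0.001 -0.001]
5.25 [-0.44686028 -0.57583672  0.65195675]
```

View pics/w2.png

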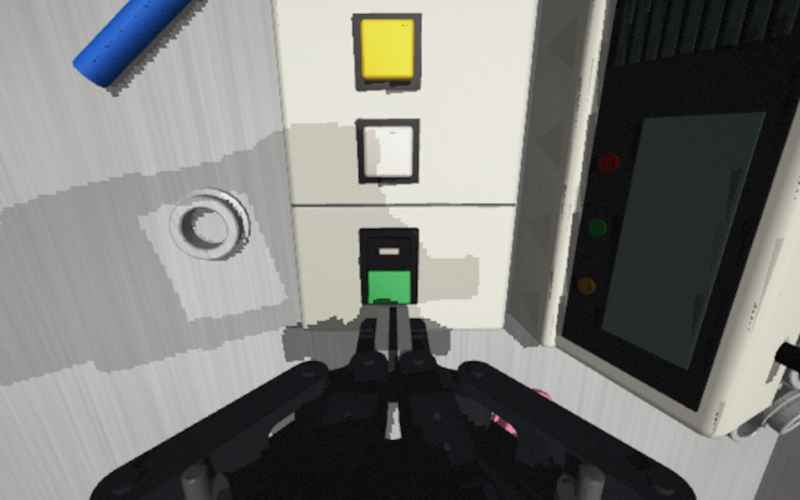

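The wrist view (scaled 1.25) shows the fingertips (393,315) lined up just over the green half (388,287), with good clearance to the display. Pressing down in steps.

Call:
servo_tool(rows=[[[0, -0.2, 1.5], [0, 0, 0]], [[0, 0, 1.2], [0, 0, 0]], [[0, 0, 0.3], [0, 0, 0]], [[0, 0, 0.2], [0, 0, 0]], [[0, 0, 0.2], [0, 0, 0]], [[0, 0, 0], [0, 0, 0]]])

```text
time: 5.85
tool_pos: [0.5625, 0.1192, 0.0514]
orientation: [0.719, 0.691, 0.049, 0.051]
contact_force: [-4.9, -3.1, 11.9]
grip_width: -0.003
grasp_force: 5.9
```

Call:
servo_tool(rows=[[[0, 0, 0], [0, 0, 0]], [[0, 0, 0], [0, 0, 0]], [[0, 0, 0], [0, 0, 0]]])

```text
time: 6.15
tool_pos: [0.5625, 0.1192, 0.0514]
orientation: [0.719, 0.691, 0.049, 0.051]
contact_force: [-2.8, -3.4, 10.7]
grip_width: -0.0
grasp_force: 5.6
```

```bash
python3 - <<'E'
from h import *
p=optics.snapshot("wrist"); save(p,"w3.png",(220,130,420,270),3)
s=ctrl.sense();print(s["time"],s["tool_pos"],s["contact_force"],s["wrist_torque"])
E
```

```text
6.2 [0.56252836 0.11919146 0.051437  ] [-3.57656999 -3.33037618 11.02364298] [-0.44374871  0.4531649  -0.06385127]
```

View pics/w3.png

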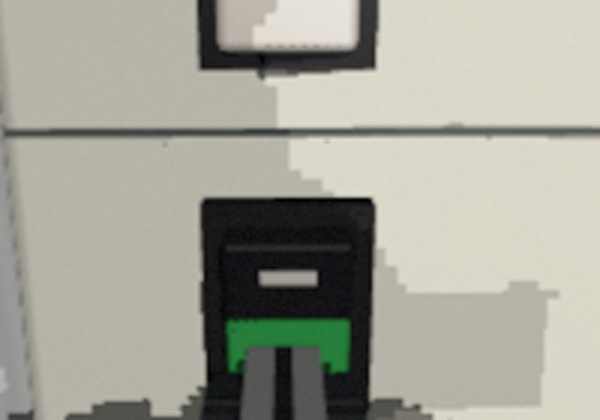

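The crop shows the fingertips on the outer part of the green half. Checking from the depth map whether it has rocked over.

```bash
python3 - <<'E'
from h import *
p=optics.snapshot("wrist")
n=np.array([-np.sin(.14),0,np.cos(.14)])
for v in range(196,260,3):
    w=world(p,(316,v),1); d=world(p,(365,v),1); print(v,np.round(w,4),"above deck mm",round(float((w-d)@n)*1000,1), p["frame"][v,316])
E
```

```text
196 [0.5653 0.1555 0.044 ] above deck mm 1.6 [10  8 10]
199 [0.5648 0.1549 0.0473] above deck mm 4.8 [26 24 26]
202 [0.5647 0.1532 0.0476] above deck mm 4.9 [23 24 26]
205 [0.5646 0.1517 0.048 ] above deck mm 6.1 [23 22 23]
208 [0.5638 0.1518 0.0532] above deck mm 10.3 [17 17 19]
211 [0.5635 0.1509 0.0553] above deck mm 13.3 [32 28 31]
214 [0.5632 0.1496 0.0564] above deck mm 14.2 [16 17 18]
217 [0.5633 0.1476 0.0554] above deck mm 12.7 [24 25 27]
220 [0.5633 0.1457 0.0548] above deck mm 12.5 [107 104  99]
223 [0.5633 0.1439 0.0546] above deck mm 12.1 [163 156 149]
226 [0.5634 0.1418 0.0536] above deck mm 10.9 [16 17 17]
229 [0.5635 0.1394 0.0523] above deck mm 9.7 [21 21 23]
232 [0.5635 0.1373 0.0515] above deck mm 9.1 [19 18 20]
235 [0.5635 0.1352 0.0509] above deck mm 8.2 [18 24 23]
238 [0.5636 0.133  0.05  ] above deck mm 7.9 [ 36 124  54]
241 [0.5635 0.1312 0.0502] above deck mm 7.8 [ 36 125  57]
244 [0.5634 0.1293 0.0499] above deck mm 7.3 [ 36 115  55]
247 [0.5626 0.1304 0.0558] above deck mm 13.4 [13 15 17]
250 [0.5621 0.1306 0.0595] above deck mm 17.2 [18 17 18]
253 [0.5616 0.1307 0.0629] above deck mm 20.6 [21 21 21]
256 [0.5611 0.1307 0.066 ] above deck mm 23.7 [21 21 20]
259 [0.5607 0.1304 0.0685] above deck mm 26.0 [18 19 18]
```

The rocker is on: the black half is raised (14 mm above the deck at its end) and the green half is level. Retracting and going above the lever.

Call:
servo_tool(rows=[[[0, 0, -1], [0, 0, 0]], [[0, 0, -3.5], [0, 0, 0]], [[0, 0, -3.5], [0, 0, 0]], [[0, 0, -3.5], [0, 0, 0]], [[0, 0, -3.5], [0, 0, 0]], [[0, 0, 0], [0.145, 0, 0]], [[-3.85, -0.87, 0], [0, 0, 0]], [[-3.85, -0.87, 0], [0, 0, 0]], [[-3.85, -0.87, 0], [0, 0, 0]], [[-3.85, -0.87, 0], [0, 0, 0]], [[-3.85, -0.87, 0], [0, 0, 0]], [[-3.85, -0.87, 0], [0, 0, 0]], [[-3.85, -0.87, 0], [0, 0, 0]], [[-3.85, -0.87, 0], [0, 0, 0]], [[0, 0, 0], [0, 0, 0]], [[0, 0, 0], [0, 0, 0]], [[0, 0, 0], [0, 0, 0]]])

```text
time: 7.95
tool_pos: [0.4593, -0.184, 0.1983]
orientation: [0.721, 0.693, -0.001, -0.002]
contact_force: [-0.5, 0.3, -0.5]
grip_width: -0.002
grasp_force: 0.0
```

```bash
python3 - <<'E'
from h import *
p=optics.snapshot("wrist"); save(p,"w4.png",None,1.25)
print("red",blobs(p,"red",60))
for d in optics.tip_of(p,"lever_pad")[:2]: print(round(d["confidence"],2),d["position"],np.round(world(p,d["position"]),4))
go([0.46,-0.1855,0.066],tool(1.532))
s=ctrl.sense();print(s["time"],s["contact_force"])
E
```

```text
red [(np.int32(694), array([470.7,  36.5]), array([ 0.5741, -0.0571,  0.1136])), (np.int32(777), array([314.8, 194.3]), array([ 0.4589, -0.1833,  0.0636]))]
0.64 [315.5, 198.5] [ 0.4594 -0.1878  0.0636]
at [ 0.4595 -0.1837  0.1983] shift cm [-0.19  0.12 13.23]
rotvec [-0.005 -0.     0.001]
8.05 [-0.08964228 -0.19015564 -0.20294428]
```

View pics/w4.png

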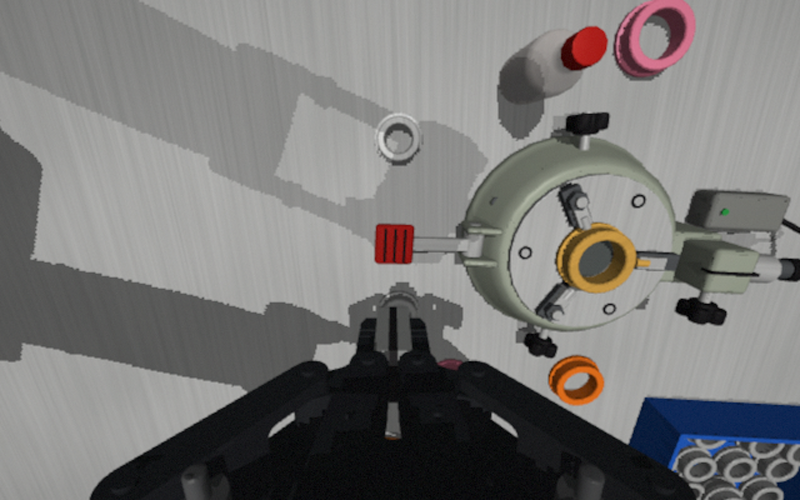

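The wrist view shows the red pad at (394,244), directly ahead of the fingertips and on the same column, with the oiler and the rings well clear. Pressing the lever.

Call:
servo_tool(rows=[[[0, 0, 4], [0, 0, 0]], [[0, 0, 4], [0, 0, 0]], [[0, 0, 3.5], [0, 0, 0]], [[0, 0, 1], [0, 0, 0]], [[0, 0, 0.5], [0, 0, 0]], [[0, 0, 0.5], [0, 0, 0]], [[0, 0, 0.5], [0, 0, 0]], [[0, 0, 0.5], [0, 0, 0]], [[0, 0, 0.3], [0, 0, 0]], [[0, 0, 0.2], [0, 0, 0]], [[0, 0, 0.1], [0, 0, 0]], [[0, 0, 0], [0, 0, 0]]])

```text
time: 9.25
tool_pos: [0.4592, -0.1853, 0.048]
orientation: [0.721, 0.693, -0.002, -0.001]
contact_force: [-1.7, 0.0, 4.0]
grip_width: 0.002
grasp_force: 2.5
```

Call:
servo_tool(rows=[[[0, 0, 0.1], [0, 0, 0]], [[0, 0, 0.1], [0, 0, 0]], [[0, 0, 0], [0, 0, 0]], [[0, 0, 0], [0, 0, 0]], [[0, 0, 0], [0, 0, 0]]])

```text
time: 9.75
tool_pos: [0.4594, -0.1854, 0.0476]
orientation: [0.721, 0.693, -0.002, -0.001]
contact_force: [-5.8, 2.4, 17.1]
grip_width: 0.001
grasp_force: 8.6
```

On the stop (17 N, height 47.6 mm). Releasing upward, then over to the yellow key.

Call:
servo_tool(rows=[[[0, 0, -0.5], [0, 0, 0]], [[0, 0, -0.5], [0, 0, 0]], [[0, 0, -1], [0, 0, 0]], [[0, 0, -3], [0, 0, 0]], [[0, 0, -3.5], [0, 0, 0]], [[0, 0, -3.5], [0, 0, 0]], [[0, 0, -3], [0, 0, 0]], [[0, 0, 0], [0, 0, 0]], [[0, 0, 0], [0, 0, 0]]])

```text
time: 10.65
tool_pos: [0.4593, -0.1849, 0.196]
orientation: [0.721, 0.693, -0.002, -0.001]
contact_force: [-0.2, -0.8, 0.2]
grip_width: -0.003
grasp_force: 0.0
```

Call:
servo_tool(rows=[[[4.27, 0.7, 0], [0, 0, 0]], [[4.27, 0.7, 0], [0, 0, 0]], [[4.27, 0.7, 0], [0, 0, 0]], [[4.27, 0.7, 0], [0, 0, 0]], [[4.27, 0.7, 0], [0, 0, 0]], [[4.27, 0.7, 0], [0, 0, 0]], [[4.27, 0.7, 0], [0, 0, 0]], [[4.27, 0.7, 0], [0, 0, 0]], [[4.27, 0.7, 0], [0, 0, 0]], [[4.27, 0.7, 0], [0, 0, 0]], [[0, 0, 0], [-0.14, 0, 0]], [[0, 0, 0], [0, 0, 0]], [[0, 0, 0], [0, 0, 0]], [[0, 0, 0], [0, 0, 0]]])

```text
time: 12.05
tool_pos: [0.5465, 0.2385, 0.1959]
orientation: [0.719, 0.691, 0.047, 0.048]
contact_force: [-0.2, 1.3, -0.5]
grip_width: -0.0
grasp_force: 0.0
```

```bash
python3 - <<'E'
from h import *
p=optics.snapshot("wrist"); save(p,"w5.png",None,1.25)
for c in RNG: print(c,blobs(p,c,60))
go([0.567,0.2387,0.0505],tool(1.532,np.radians(8),-0.039))
t=optics.snapshot("top"); print("top red",[b for b in blobs(t,"red") if 150<b[1][0]<450])
s=ctrl.sense();print(s["time"],s["contact_force"])
E
```

```text
blue [(np.int32(573), array([315.5, 148.5]), array([0.5687, 0.2831, 0.0509])), (np.int32(917), array([206.3, 169.7]), array([0.4504, 0.2621, 0.0143]))]
yellow [(np.int32(501), array([315.5, 189.9]), array([0.567 , 0.2396, 0.0507]))]
green []
red []
at [0.5471 0.2384 0.1965] shift cm [ 9.000e-02 -1.000e-02  1.474e+01]
rotvec [-0.003 -0.001 -0.002]
top red [(np.int32(62), array([322.7, 192.7]), array([ 0.5755, -0.0571,  0.116 ])), (np.int32(170), array([376.5, 244.8]), array([ 0.4601, -0.1852,  0.0662]))]
12.15 [-0.10364638 -0.5902981   0.17001427]
```

View pics/w5.png

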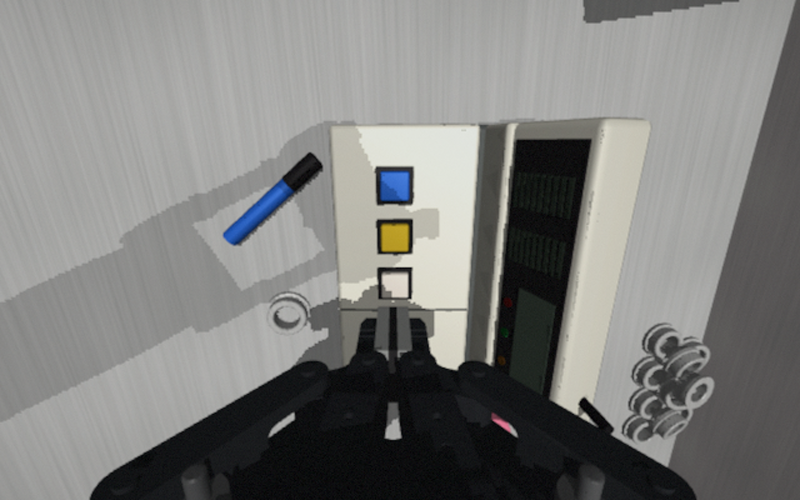

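The yellow key at (394,237) is on the tool's column, and the lever pad is back at 66 mm. Descending and pressing.

Call:
servo_tool(rows=[[[0.1, 0, 3.5], [0, 0, 0]], [[0, 0, 3.5], [0, 0, 0]], [[0, 0, 3.5], [0, 0, 0]], [[0, 0, 2.5], [0, 0, 0]], [[0, 0, 1], [0, 0, 0]], [[0, 0, 0.5], [0, 0, 0]], [[0, 0, 0.2], [0, 0, 0]], [[0, 0, 0.2], [0, 0, 0]], [[0, 0, 0.1], [0, 0, 0]], [[0, 0, 0], [0, 0, 0]]])

```text
time: 13.15
tool_pos: [0.5674, 0.2395, 0.048]
orientation: [0.719, 0.692, 0.048, 0.049]
contact_force: [-0.7, -2.3, 2.6]
grip_width: -0.003
grasp_force: 1.7
```

Call:
servo_tool(rows=[[[0, 0, 0.1], [0, 0, 0]], [[0, 0, 0.1], [0, 0, 0]], [[0, 0, 0.1], [0, 0, 0]], [[0, 0, 0], [0, 0, 0]], [[0, 0, 0], [0, 0, 0]], [[0, 0, 0], [0, 0, 0]]])

```text
time: 13.75
tool_pos: [0.5676, 0.2396, 0.0474]
orientation: [0.719, 0.692, 0.048, 0.049]
contact_force: [-9.4, -5.0, 22.2]
grip_width: 0.0
grasp_force: 11.4
```

Key on its stop. Releasing and checking.

Call:
servo_tool(rows=[[[0, 0, -0.5], [0, 0, 0]], [[0, 0, -1.5], [0, 0, 0]], [[0, 0, -3.5], [0, 0, 0]], [[0, 0, -3.5], [0, 0, 0]], [[0, 0, -3.5], [0, 0, 0]], [[0, 0, -3.5], [0, 0, 0]], [[0, 0, 0], [0, 0, 0]], [[0, 0, 0], [0, 0, 0]], [[0, 0, 0], [0, 0, 0]]])

```text
time: 14.65
tool_pos: [0.544, 0.2399, 0.2007]
orientation: [0.719, 0.692, 0.046, 0.048]
contact_force: [-0.2, -0.4, -0.2]
grip_width: 0.002
grasp_force: 0.0
```

```bash
python3 - <<'E'
from h import *
p=optics.snapshot("wrist"); print([b[2] for b in blobs(p,"yellow",60)])
t=optics.snapshot("side"); save(t,"s2.png",(150,100,450,380),2)
s=ctrl.sense();print(s["time"],s["contact_force"],s["tool_pos"])
E
```

```text
[array([0.5671, 0.2397, 0.0504])]
14.75 [0.26629056 0.11855459 0.49126602] [0.5437561  0.23964036 0.19982677]
```

View pics/s2.png

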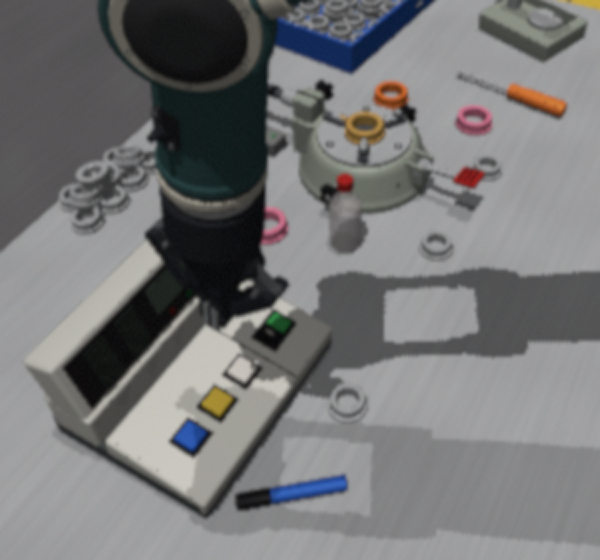

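The side crop shows the ring, bystanders and keys in place, but the state of the rocker at (275,325) is hard to judge. Checking its depth.

```bash
python3 - <<'E'
from h import *
for c in ("side","top"):
    t=optics.snapshot(c); print(c,[b for b in blobs(t,"green",10)])
    for y in (.150,.145,.140,.134,.128,.124,.120,.117):
        u=pix(t,[.5635,y,.049]); print(y,np.round(world(t,u,0),4),t["frame"][int(round(u[1])),int(round(u[0]))])
E
```

```text
side [(np.int32(72), array([288.9, 261.1]), array([0.5627, 0.1247, 0.05  ]))]
0.15 [0.563  0.1506 0.05  ] [11 11 11]
0.145 [0.5609 0.1483 0.0547] [15 14 15]
0.14 [0.5609 0.1433 0.0546] [61 59 57]
0.134 [0.5622 0.1357 0.0519] [19 32 22]
0.128 [0.5627 0.129  0.0507] [26 72 36]
0.124 [0.5627 0.1251 0.0508] [27 72 37]
0.12 [0.563  0.1206 0.05  ] [26 71 37]
0.117 [0.5617 0.1194 0.0529] [29 74 38]
top [(np.int32(68), array([248.1, 201.2]), array([0.5641, 0.1244, 0.053 ]))]
0.15 [0.5624 0.1485 0.0561] [8 6 7]
0.145 [0.563  0.1443 0.0526] [107  97  90]
0.14 [0.5626 0.1388 0.0551] [6 5 7]
0.134 [0.5629 0.1333 0.0529] [5 4 6]
0.128 [0.5629 0.1273 0.0529] [12 64 24]
0.124 [0.563  0.1234 0.0525] [12 64 24]
0.12 [0.5631 0.1195 0.0518] [ 9 65 24]
0.117 [0.5627 0.1161 0.0544] [19 77 31]
```

The rocker is on: the green half is level and the black half is raised. The lever and key are back out, so I'm handing in.

```bash
python3 -c "
from bench import job_done
print(job_done())"
```

```text
the job is handed in; nothing more can be done
None
```

I switched the readout on, pressed the lever to its stop and let it spring back, then pressed the zero key fully in and released it. The last pictures show the master ring and the bystanders undisturbed; I handed the job in at about 15 s, and it returned no verdict.

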